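# Draw the brass mould insert with its quarter-turn puller

### The job

Pull the brass-coloured insert out of the mould plate: turn the T-handled puller standing in it a quarter turn clockwise (seen from above) so that it locks, draw the insert straight up out of its pocket, and stand it upright on the black rubber mat, then let go. Leave the steel insert and its puller where they are.

Things in the scene. Friction and masses are not known exactly. Their poses are not given: they have to be found in the camera images.
- brass_puller_grip (a point): Mid crossbar of the T-handled puller in the brass insert. Bar: round, 14 mm, 80 mm long with 17 mm black end caps, along this point's x; z up. 36 mm collar rests on the insert's top, 62 mm below. At the start it is in but unlocked, bar along the insert's x within 10 deg. Turned 60 to 95 deg clockwise from above it locks (stop at about 105); it turns freely and has 2.5 mm play up. 0.15 kg
- brass_insert: Square brass-coloured insert, 56x56x40 mm, about 0.35 kg; origin: centre of its underside, z up, x along the slot in its top. Loose, 2 mm clearance, in one of two 30 mm deep pockets (either one) of a fixed dark steel plate 120x270x40 mm on the bench; top 10 mm proud of the plate; the pocket keeps it from turning. Hanging on the locked puller its underside is 105 mm below mid crossbar
- steel_puller_grip (a point): Mid crossbar of an identical puller, standing unlocked in an identical grey steel insert in the plate's other pocket, 130 mm from the brass one. Its bar reaches 120 mm above the bench. x along the bar, z up. To be left alone, with its insert
- mat_top (a point): Centre of the top face of the ribbed black rubber mat, 170x170 mm, 4 mm thick, fixed flat on the bench left of the plate; z up
Things that resemble listed ones, but are neither listed nor needed, are in the scene too. What is shaped like the part that bears brass_puller_grip but green or orange is not meant.

How it is judged:
On the way, in this order (a step that is already met when the one before it is completed fails the run):
1. the puller is turned (at least 45 degrees from the slot) while the brass insert still sits in its pocket (angle between the x axis of brass_puller_grip and the x axis of brass_insert, either way round above 0.785 rad and height (world z) of brass_insert below 0.02 m), for 0.1 s.
2. the brass insert is drawn up clear of the plate, upright and on the locked puller (height (world z) of brass_insert above 0.043 m and angle between brass_insert's own z axis and vertical below 0.3 rad and distance between brass_puller_grip and brass_insert below 0.12 m and angle between the x axis of brass_puller_grip and the x axis of brass_insert, either way round above 0.5 rad), for 0.1 s.
At the end, for the whole second after the job is handed in: the brass insert stands upright (within 9 degrees) and at rest on the rubber mat, its centre within 70 mm of the mat's centre, released; the puller may stay in it (horizontal distance between brass_insert and mat_top below 0.07 m and height (world z) of brass_insert below 0.012 m and angle between brass_insert's own z axis and vertical below 0.15 rad and linear speed of brass_insert below 0.02 m/s); the robot touches nothing.
It fails at once if the puller in the steel insert, or the steel insert with it, is displaced by more than 20 mm (distance of steel_puller_grip from where it was at the start of the episode above 0.02 m).
It also fails if it takes over 42 s, if anything falls off the work surface, if the arm or the gripper's body presses on something with over 40 N, if the wrist force passes 120 N, or if a joint passes its speed limit or range.

### The arm

A 7-joint arm with a two-finger parallel gripper is mounted at the origin on a cart in front of the work surface, level with it; the furniture and walls round the work are solid. World frame = base frame: x ahead of the robot, y to its left, z up, the work surface at z = 0. Lengths are in m, angles in rad, forces in N, time in s.
With the tool pointing down it reaches from about 0.4 to 0.85 m from the base axis. Payload 4.5 kg.
Tool frame: the origin (TCP) lies on the centre line of the jaws, within the pads' length; the fingertips stand 14 mm ahead of it and the grasp point (between the pads) lies 5 mm behind it (r.tcp_to_tips is the z of the fingertips in the tool frame, in m); z points along the fingers, y is the direction in which the jaws open and shut (so a half turn about z gives the same grasp; the last joint's range is limited). The gripper opens to 88 mm and grips with 3 to 60 N. Pads are 18 mm wide; open, the fingers measure 123 mm over their backs; the gripper's body (75 mm by 187 mm) begins 45 mm behind the grasp point.
Start: joints at [1.286, 0.689, -0.195, 1.565, 0.157, 0.902, -0.215], TCP at [0.196, -0.594, 0.253] pointing down, gripper open.
Joint ranges: [-3.01, 3.01], [-0.46, 2.08], [-1.47, 1.51], [0.13, 2.56], [-1, 4.14], [0.04, 2.09], [-2.66, 2.66]. Speed limits (rad/s): [2.57, 2.57, 3.14, 3.14, 3.14, 3.14, 3.14].

### API

Orientations are given as a unit quaternion [x, y, z, w].
In Python, from plant import r, viewer gives the robot as it stands.
- The arm moves only by the shell command python3 -m inch 'ROWS' [FORCE]. ROWS is JSON, a list of rows, each a list of 3 entries, a list of its own where there are three numbers: the closure, from 0 (fully open) to 1 (shut), then the shift along the tool's x, y, z in cm, then the turn about the tool's z in degrees. In form: [[fingers, [x, y, z], yaw], ...]. A call has 1 to 20 rows; each row is the pose to reach, as a shift and turn from the pose commanded when the call began, along the tool's axes at that moment; what a row does not reach only later rows make up. A row lasts 1/10 s, in which the tool goes at most 50 mm and 8.59 degrees, less where a joint would pass 70% of its speed; a pose out of reach is approached as far as the arm can. A call with a gripper value outside its range is refused whole. The fingers move at their own pace and stop on an object; FORCE is the grip in N (left out, the last holds). Time passes only in rows, so rows that repeat a pose let the fingers close. It gives the time, the measured TCP pose, the force and the opening at its end, in the units of the state.
- r.get_state(): the state, without advancing time (a new reading comes with each control period).
- viewer.snapshot(name): name is "side" or "top"; returns the picture (420x560x3 uint8, red, green, blue); there is no depth.
- viewer.camera_params(name): a dict with "intrinsics" (3x3 intrinsics, pixels), "world_to_cam" (4x4, takes a point from world to camera coordinates). Camera axes: x right, y up, looking along -z (the intrinsics and any distortion apply to the point x, -y, -z); pixel columns grow to the right and rows downward; lengths in m; the calibration is good to about 2 mm. A picture is of the moment at which its call begins. camera_params takes no time and is no camera call.
- r.finish_job(): hands the job in, once; it reports no verdict.
Trained networks look in the newest picture that a camera, given by its name, has taken for a name from the list of things; names that differ only in an ending like _2 or _b are one class to them, and where a whole thing is asked for, a point or a joint stands for the part that bears it (a point fixed in the world has none). Each returns a list of dicts, best first, with "p" (0 to 1); they miss things now and then, are a little off and sometimes report something else, mostly with a low value. They report only what shows in the picture. A call takes as long as a camera call. They do not tell look-alikes from the thing itself.
- viewer.outline_of(camera, name): "pixels" (420x560 bool, what is visible of it) and "bbox" ([left, top, width, height] in pixels, round what is visible of it).
The state is a dict: "clock": time; "q": joint angles; "qd": joint speeds; "joint_torque": joint torques, N m; "tool_pos": TCP position; "eef_rot": TCP orientation; "contact_force": force on the tool from outside, world axes, zero at the start; "moment": the same for the moment, N m; "opening": opening from 0.0 (shut) to 1.0 (fully open).
Only numpy, scipy, OpenCV 4.12 (cv2) and the standard library are available. Lean on these libraries where they do the work, as an engineer would, in place of code of your own. Each camera call takes 0.05 s, during which the arm holds its last target.

## Working session

There is one attempt and no reset: what is moved stays moved. The work goes in short steps, Python scripts to look and compute and a shell command to move; the robot and the scene stay as the last step left them, time stands still between calls to the robot, and variables do not carry over. Pictures are saved under pics/ and viewed, and the job is handed in when it is done.

```bash
mkdir -p pics; ls; python3 - <<'E'
from plant import r, viewer
import cv2, numpy as np
s=r.get_state(); print({k:np.round(v,3).tolist() for k,v in s.items()})
for n in ["side","top"]:
    im=viewer.snapshot(n); cv2.imwrite(f"pics/{n}0.png",im[:,:,::-1]); p=viewer.camera_params(n)
    print(n,np.round(p["intrinsics"],1).tolist(),np.round(p["world_to_cam"],3).tolist(),[k for k in p])
    for t in ["brass_puller_grip","brass_insert","steel_puller_grip","mat_top"]:
        try:
            for o in viewer.outline_of(n,t): print(n,t,round(o["p"],2),o["bbox"],int(o["pixels"].sum()))
        except Exception as e: print(t,e)
E
```

```text
pics
{'clock': 0.0, 'q': [1.286, 0.69, -0.195, 1.566, 0.157, 0.902, -0.215], 'qd': [-0.0, 0.0, 0.001, -0.001, -0.001, -0.002, 0.0], 'joint_torque': [-0.0, -52.756, -1.266, -15.343, -0.053, 0.006, 0.0], 'tool_pos': [0.196, -0.593, 0.252], 'eef_rot': [0.987, 0.159, -0.0, -0.001], 'contact_force': [0.959, 0.277, -0.344], 'moment': [-0.035, -0.02, 0.009], 'opening': 1.0}
side [[409.0, 0.0, 278.1], [0.0, 409.0, 207.2], [0.0, 0.0, 1.0]] [[-0.846, -0.532, 0.024, 0.434], [0.215, -0.301, 0.929, -0.182], [-0.487, 0.792, 0.369, -0.822], [0.0, 0.0, 0.0, 1.0]] ['intrinsics', 'world_to_cam']
side brass_puller_grip 0.93 [207.2, 208.8, 34.5, 29.6] 432
side brass_puller_grip 0.85 [322.3, 203.8, 10.2, 37.4] 279
side brass_insert 0.52 [205.9, 231.1, 33.0, 17.5] 292
side steel_puller_grip 0.88 [234.1, 193.2, 29.1, 23.1] 349
side mat_top 0.96 [85.3, 284.5, 135.7, 79.3] 6048
top [[525.2, 0.0, 278.9], [0.0, 525.2, 215.3], [0.0, 0.0, 1.0]] [[0.02, -0.999, 0.026, 0.047], [0.997, 0.022, 0.073, -0.508], [-0.073, 0.025, 0.997, -1.303], [0.0, 0.0, 0.0, 1.0]] ['intrinsics', 'world_to_cam']
top brass_puller_grip 0.78 [307.0, 247.6, 25.8, 28.2] 274
top brass_puller_grip 0.66 [225.0, 174.2, 17.6, 32.5] 309
top brass_puller_grip 0.53 [403.2, 241.6, 33.0, 12.1] 280
top brass_insert 0.62 [218.6, 180.2, 27.6, 26.9] 325
top brass_insert 0.18 [93.7, 178.4, 78.7, 72.5] 4433
top steel_puller_grip 0.77 [280.2, 165.0, 15.6, 29.7] 301
top steel_puller_grip 0.5 [222.6, 172.7, 21.6, 36.9] 279
top mat_top 0.57 [94.9, 174.7, 75.0, 76.4] 4519
```

View pics/side0.png

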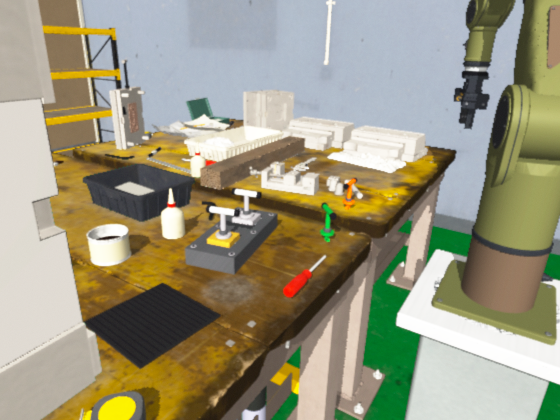

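View pics/top0.png

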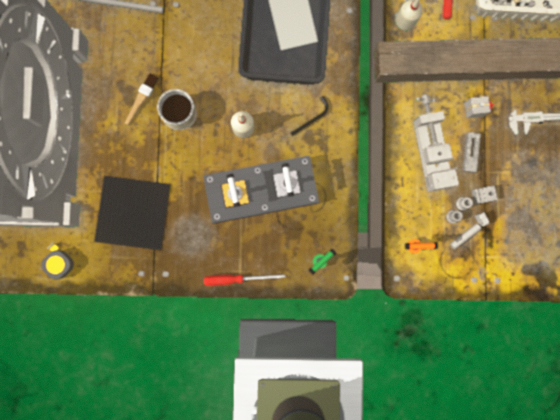

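```bash
cat > h.py <<'E'
from plant import r, viewer
import numpy as np, cv2
def ray(n,uv):
    p=viewer.camera_params(n);K=np.array(p["intrinsics"]);T=np.array(p["world_to_cam"])
    d=np.linalg.inv(K)@[uv[0],uv[1],1]; d=np.array([d[0],-d[1],-d[2]])
    R=T[:3,:3]; return -R.T@T[:3,3], R.T@d
def onz(n,uv,z):
    o,d=ray(n,uv); return o+d*(z-o[2])/d[2]
def proj(n,X):
    p=viewer.camera_params(n);K=np.array(p["intrinsics"]);T=np.array(p["world_to_cam"])
    c=T[:3,:3]@np.array(X)+T[:3,3]; c=K@[c[0],-c[1],-c[2]]; return c[:2]/c[2]
E
python3 - <<'E'
from h import *
im=cv2.imread("pics/top0.png"); cv2.imwrite("pics/top0c.png",cv2.resize(im[150:230,195:325],None,fx=6,fy=6,interpolation=cv2.INTER_CUBIC))
im=cv2.imread("pics/side0.png"); cv2.imwrite("pics/side0c.png",cv2.resize(im[180:275,180:285],None,fx=6,fy=6,interpolation=cv2.INTER_CUBIC))
for n,z in [("brass_puller_grip",.113),("steel_puller_grip",.113),("mat_top",.004),("brass_insert",.05)]:
    o=viewer.outline_of("top",n)
    for q in o[:3]:
        m=q["pixels"]; ys,xs=np.nonzero(m); c,sz,a=cv2.minAreaRect(np.c_[xs,ys].astype(np.float32))
        print(n,round(q["p"],2),"centroid",xs.mean().round(1),ys.mean().round(1),"rect",np.round(c,1),np.round(sz,1),round(a,1),onz("top",c,z).round(4))
E
```

```text
brass_puller_grip 0.78 centroid 320.6 261.1 rect [320.5 260. ] [13.4 31.8] 45.0 [ 0.3976 -0.0387  0.113 ]
brass_puller_grip 0.66 centroid 233.4 190.6 rect [234. 190.] [32. 14.] 90.0 [0.5566 0.1663 0.113 ]
brass_puller_grip 0.53 centroid 418.6 245.9 rect [420.5 246.5] [13. 33.] 90.0 [ 0.4338 -0.2729  0.113 ]
steel_puller_grip 0.77 centroid 286.7 180.7 rect [286.5 179.5] [33. 13.] 90.0 [0.5842 0.044  0.113 ]
steel_puller_grip 0.5 centroid 233.7 191.4 rect [234.3 190. ] [32.4 13.2] 86.6 [0.5566 0.1655 0.113 ]
mat_top 0.57 centroid 131.4 212.7 rect [131.3 212.8] [67.9 67.9] 8.1 [0.5057 0.4301 0.004 ]
brass_insert 0.62 centroid 234.5 194.0 rect [234.3 193.8] [23.7 23.7] 78.7 [0.5546 0.1692 0.05  ]
brass_insert 0.18 centroid 131.5 212.8 rect [131.5 212.8] [67.8 67.2] 7.7 [0.5024 0.418  0.05  ]
```

View pics/top0c.png

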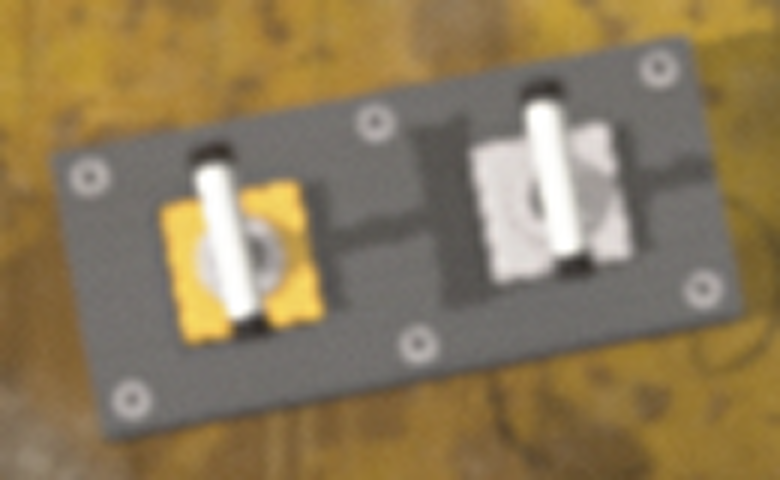

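View pics/side0c.png

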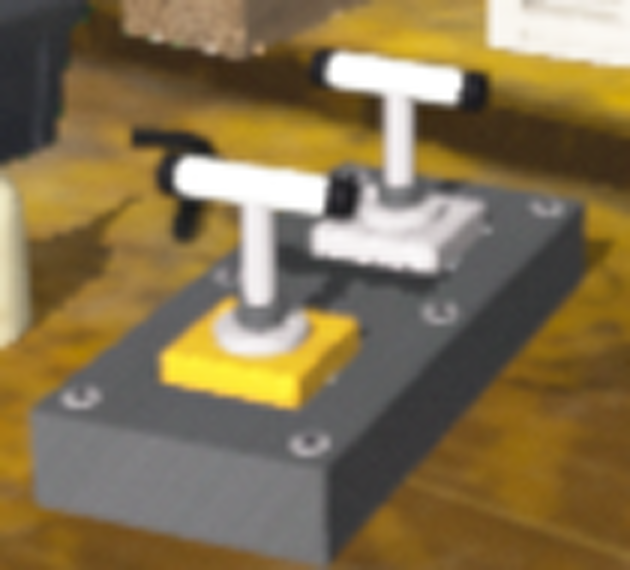

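```bash
cat >> h.py <<'E'
from scipy.spatial.transform import Rotation as Rn
def tri(a,b):
    o1,d1=ray(*a);o2,d2=ray(*b)
    A=np.c_[d1,-d2];s,*_=np.linalg.lstsq(A,o2-o1,rcond=None)
    p,q=o1+d1*s[0],o2+d2*s[1]; return (p+q)/2,np.linalg.norm(p-q)
def shift(target,bar_deg=None):
    s=r.get_state();R=Rn.from_quat(s["eef_rot"]);M=R.as_matrix()
    print("tcp",np.round(s["tool_pos"],4),"x-axis yaw",np.degrees(np.arctan2(M[1,0],M[0,0])).round(2),"tool z",M[:,2].round(3),"clk",s["clock"],"F",np.round(s["contact_force"],1),"op",round(s["opening"],3),"q",np.round(s["q"],2))
    if target is not None: print("shift cm",(M.T@(np.array(target)-s["tool_pos"])*100).round(2))
E
python3 - <<'E'
from h import *
f=lambda p,o:((p[0]+.5)/6-.5+o[0],(p[1]+.5)/6-.5+o[1])
T=lambda p:("top",f(p,(195,150)));S=lambda p:("side",f(p,(180,180)))
# brass far end / near end, steel
bf,bn=onz(*T((211,152)),.113),onz(*T((252,328)),.113)
sf,sn=onz(*T((544,92)),.113),onz(*T((573,266)),.113)
for a,b in((bf,bn),(sf,sn)): d=a-b;print("bar mid",((a+b)/2).round(4),"len",np.linalg.norm(d).round(4),"deg",np.degrees(np.arctan2(d[1],d[0])).round(1))
print("tri brass",tri(T((231,240)),S((257,184))),"steel",tri(T((558,179)),S((399,80))))
c=[onz(*T(p),.04) for p in((57,157),(690,38),(745,313),(105,437))]
print("plate",np.mean(c,0).round(4),[round(float(np.linalg.norm(c[i]-c[(i+1)%4])),3) for i in range(4)],[np.degrees(np.arctan2(*(c[i]-c[(i+1)%4])[[1,0]])).round(1) for i in range(4)])
b=[onz(*T(p),.05) for p in((161,207),(298,183),(326,318),(186,342))]
print("brass",np.mean(b,0).round(4),[round(float(np.linalg.norm(b[i]-b[(i+1)%4])),3) for i in range(4)],[np.degrees(np.arctan2(*(b[i]-b[(i+1)%4])[[1,0]])).round(1) for i in range(4)])
b=[onz(*T(p),.05) for p in((471,147),(609,123),(633,259),(493,283))]
print("steel",np.mean(b,0).round(4))
shift([*((bf+bn)/2)[:2],.25])
E
```

```text
bar mid [0.5576 0.1682 0.113 ] len 0.0708 deg 14.5
bar mid [0.5846 0.0413 0.113 ] len 0.0695 deg 10.5
tri brass (array([0.5574373 , 0.16838981, 0.11369581]), np.float64(6.371158063703078e-05)) steel (array([0.58474009, 0.04152809, 0.11246357]), np.float64(0.0003748984027807162))
plate [0.5698 0.1032 0.04  ] [0.267, 0.117, 0.269, 0.118] [np.float64(102.2), np.float64(12.2), np.float64(-77.7), np.float64(-168.6)]
brass [0.556  0.1674 0.05  ] [0.057, 0.057, 0.058, 0.056] [np.float64(101.4), np.float64(13.1), np.float64(-78.9), np.float64(-168.0)]
steel [0.5835 0.0414 0.05  ]
tcp [ 0.1959 -0.5935  0.2528] x-axis yaw 18.27 tool z [ 0. -0. -1.] clk 0.7 F [ 0.7  0.6 -0.6] op 1.0 q [ 1.29  0.69 -0.19  1.57  0.16  0.9  -0.22]
shift cm [ 58.22 -61.     0.27]
```

```bash
python3 -m inch '[[0.4,[2.9,-3.05,0],-8.5],[0.4,[5.8,-6.1,0],-17],[0.4,[8.7,-9.15,0],-25.5],[0.4,[11.6,-12.2,0],-34],[0.4,[14.5,-15.25,0],-42.5],[0.4,[17.4,-18.3,0],-51],[0.4,[20.3,-21.35,0],-59.5],[0.4,[23.2,-24.4,0],-68]]' 20; python3 -c "
from h import *
shift([.5575,.1682,.25])"
```

```text
clock: 1.5
tool_pos: [0.3404, -0.2878, 0.253]
eef_rot: [0.728, 0.686, 0.0, 0.001]
contact_force: [0.6, -0.1, 0.3]
opening: 0.6
tcp [ 0.3404 -0.2878  0.253 ] x-axis yaw 86.59 tool z [ 0.001 -0.001 -1.   ] clk 1.5 F [ 0.6 -0.1  0.3] op 0.6 q [ 0.95  0.5  -0.53  2.07  0.4   0.67  0.1 ]
shift cm [46.81 18.96  0.29]
```

```bash
python3 -m inch '[[0.4,[3.6,1.46,0],-8.3],[0.4,[7.2,2.92,0],-16.6],[0.4,[10.8,4.38,0],-24.9],[0.4,[14.4,5.84,0],-33.2],[0.4,[18,7.3,0],-41.5],[0.4,[21.6,8.76,0],-49.8],[0.4,[25.2,10.22,0],-58.1],[0.4,[28.8,11.68,0],-66.4],[0.4,[32.4,13.14,0],-74.7],[0.4,[36,14.6,0],-83],[0.4,[39.6,16.06,0],-91.3],[0.4,[43.2,17.52,0],-99.6],[0.4,[46.8,19,0],-107.9],[0.4,[46.8,19,0],-107.9],[0.4,[46.8,19,0],-107.9]]'; python3 - <<'E'
from h import *
im=viewer.snapshot("top");cv2.imwrite("pics/top1.png",cv2.resize(im[120:260,150:350,::-1],None,fx=4,fy=4,interpolation=cv2.INTER_CUBIC))
im=viewer.snapshot("side");cv2.imwrite("pics/side1.png",cv2.resize(im[100:290,130:330,::-1],None,fx=3,fy=3,interpolation=cv2.INTER_CUBIC))
shift([.5575,.1682,.118])
E
```

```text
clock: 3.0
tool_pos: [0.5597, 0.166, 0.2524]
eef_rot: [-0.123, 0.992, -0.0, -0.0]
contact_force: [-0.5, -0.1, 0.6]
opening: 0.604
tcp [0.5596 0.1639 0.2524] x-axis yaw -165.95 tool z [-0.001 -0.002 -1.   ] clk 3.1 F [-0.4 -1.1 -0.1] op 0.604 q [ 0.15  0.79 -0.97  1.67  0.73  1.08  0.78]
shift cm [ 0.08  0.49 13.44]
```

View pics/side1.png

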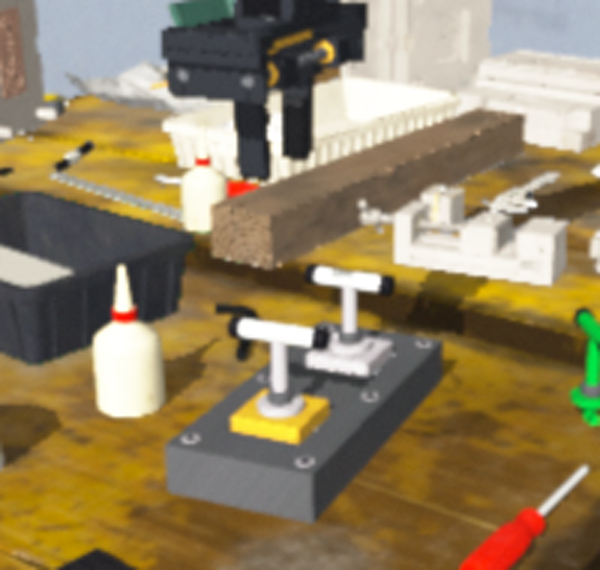

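```bash
python3 -m inch '[[0.4,[0.08,0.25,2.5],0],[0.4,[0.08,0.25,5],-0.5],[0.4,[0.08,0.25,7],-0.5],[0.4,[0.08,0.25,8],-0.5],[0.4,[0.08,0.25,8],-0.5],[0.4,[0.08,0.25,8],-0.5]]'; python3 - <<'E'
from h import *
shift([.5575,.1682,.108])
im=viewer.snapshot("top");cv2.imwrite("pics/top2.png",cv2.resize(im[120:260,150:350,::-1],None,fx=4,fy=4,interpolation=cv2.INTER_CUBIC))
shift([.5575,.1682,.108])
im=viewer.snapshot("side");cv2.imwrite("pics/side2.png",cv2.resize(im[140:270,160:300,::-1],None,fx=4,fy=4,interpolation=cv2.INTER_CUBIC))
shift([.5575,.1682,.108])
E
```

```text
clock: 3.7
tool_pos: [0.5588, 0.1675, 0.1735]
eef_rot: [-0.127, 0.992, 0.0, 0.0]
contact_force: [-0.0, 1.4, 0.6]
opening: 0.6
tcp [0.5588 0.1675 0.1735] x-axis yaw -165.38 tool z [ 0.001  0.    -1.   ] clk 3.7 F [-0.   1.4  0.6] op 0.6 q [ 0.11  0.88 -0.89  1.75  0.84  0.94  0.69]
shift cm [0.11 0.1  6.55]
tcp [0.559  0.1678 0.1738] x-axis yaw -165.37 tool z [ 0.002  0.001 -1.   ] clk 3.75 F [-0.5 -0.2 -0.1] op 0.601 q [ 0.11  0.88 -0.9   1.75  0.84  0.94  0.69]
shift cm [0.14 0.07 6.58]
tcp [0.559  0.168  0.1739] x-axis yaw -165.36 tool z [ 0.002  0.001 -1.   ] clk 3.8 F [ 0.1 -0.1  0.2] op 0.6 q [ 0.11  0.88 -0.9   1.75  0.84  0.94  0.69]
shift cm [0.15 0.06 6.59]
```

View pics/side2.png

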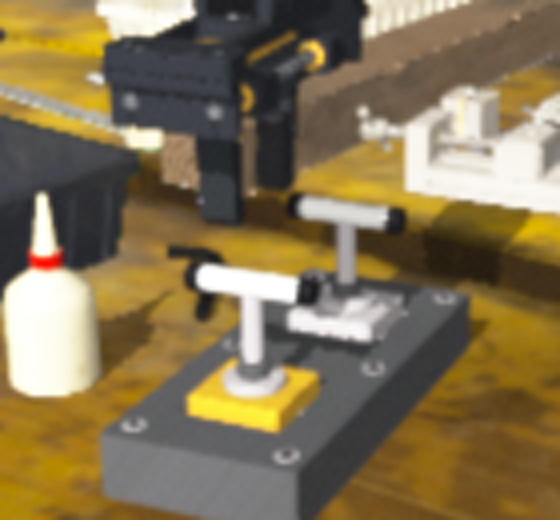

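View pics/top2.png

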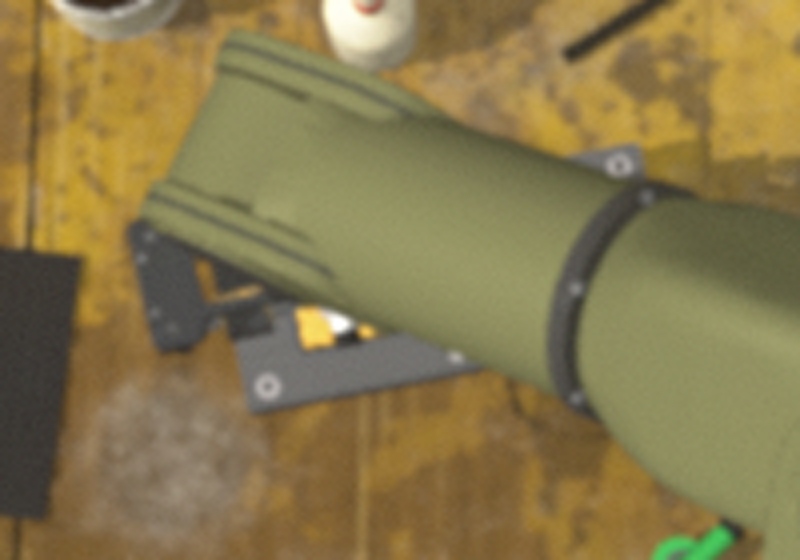

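```bash
python3 - <<'E'
from h import *
print(proj("side",[.559,.168,.16]), proj("side",[.5575,.1682,.113]))
E
python3 -m inch '[[0.4,[0.1,0.05,2],0],[0.4,[0.13,0.05,4],0],[0.4,[0.13,0.05,5.3],0],[0.4,[0.13,0.05,6.3],0],[0.4,[0.13,0.05,6.5],0],[0.4,[0.13,0.05,6.5],0]]'; python3 - <<'E'
from h import *
im=viewer.snapshot("side");cv2.imwrite("pics/side3.png",cv2.resize(im[140:270,160:300,::-1],None,fx=4,fy=4,interpolation=cv2.INTER_CUBIC))
shift([.5575,.1682,.108])
E
```

```text
[221.43423825 190.59848562] [222.47139553 210.50655707]
clock: 4.4
tool_pos: [0.5572, 0.1681, 0.1079]
eef_rot: [-0.128, 0.992, 0.0, 0.0]
contact_force: [0.9, 0.5, 0.0]
opening: 0.602
tcp [0.5574 0.1683 0.1083] x-axis yaw -165.33 tool z [ 0.001  0.    -1.   ] clk 4.45 F [ 0.1 -0.8  0.7] op 0.595 q [ 0.08  0.97 -0.82  1.79  0.95  0.84  0.6 ]
shift cm [-0.01 -0.01  0.03]
```

View pics/side3.png

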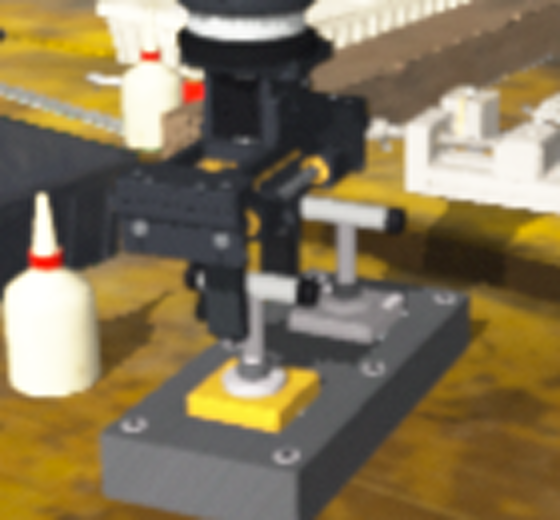

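```bash
python3 -m inch '[[0.7,[0,0,0],0],[1,[0,0,0],0],[1,[0,0,0],0],[1,[0,0,0],0],[1,[0,0,0],0],[1,[0,0,0],0]]' 40; python3 -c "
from h import *
shift([.5575,.1682,.108])"
```

```text
clock: 5.05
tool_pos: [0.5571, 0.1679, 0.1078]
eef_rot: [-0.128, 0.992, -0.0, 0.0]
contact_force: [-0.1, 0.5, 1.0]
opening: 0.136
tcp [0.5571 0.1679 0.1078] x-axis yaw -165.34 tool z [ 0. -0. -1.] clk 5.05 F [-0.1  0.5  1. ] op 0.136 q [ 0.08  0.97 -0.82  1.79  0.95  0.84  0.6 ]
shift cm [-0.05  0.02 -0.02]
```

```bash
python3 -m inch '[[1,[0,0,0],6],[1,[0,0,0],12],[1,[0,0,0],18],[1,[0,0,0],24],[1,[0,0,0],30],[1,[0,0,0],36],[1,[0,0,0],42],[1,[0,0,0],48],[1,[0,0,0],54],[1,[0,0,0],60],[1,[0,0,0],66],[1,[0,0,0],72],[1,[0,0,0],77],[1,[0,0,0],80],[1,[0,0,0],80],[1,[0,0,0],80]]'; python3 - <<'E'
from h import *
im=viewer.snapshot("side");cv2.imwrite("pics/side4.png",cv2.resize(im[140:270,160:300,::-1],None,fx=4,fy=4,interpolation=cv2.INTER_CUBIC))
shift([.5575,.1682,.108])
print(r.get_state()["moment"])
E
```

```text
clock: 6.65
tool_pos: [0.5573, 0.1685, 0.1079]
eef_rot: [0.539, 0.842, 0.0, 0.0]
contact_force: [1.3, 0.1, 0.9]
opening: 0.137
tcp [0.5573 0.1684 0.1079] x-axis yaw 114.75 tool z [ 0.001  0.001 -1.   ] clk 6.7 F [1.4 1.1 0.9] op 0.138 q [-0.09  0.88 -0.49  1.8   0.66  0.63 -0.55]
shift cm [-0.03  0.01 -0.01]
[ 0.1686363  -0.25888117  0.02372747]
```

View pics/side4.png

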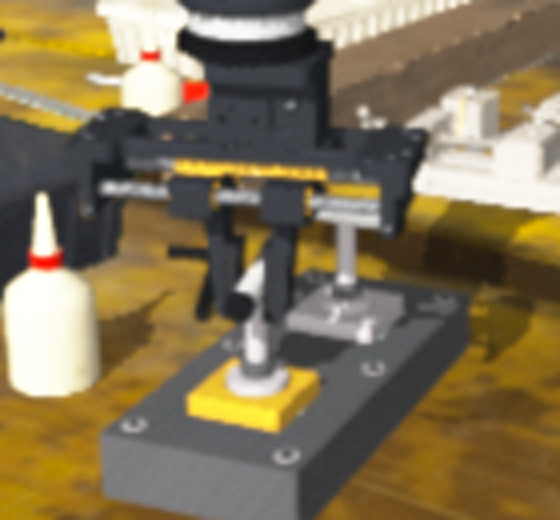

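```bash
python3 -m inch '[[1,[0,0,-0.4],0],[1,[0,0,-0.8],0],[1,[0,0,-1.3],0],[1,[0,0,-1.8],0],[1,[0,0,-2.4],0],[1,[0,0,-3],0],[1,[0,0,-3.6],0],[1,[0,0,-4.2],0],[1,[0,0,-5],0],[1,[0,0,-6],0],[1,[0,0,-7],0],[1,[0,0,-7],0],[1,[0,0,-7],0],[1,[0,0,-7],0]]'; python3 - <<'E'
from h import *
im=viewer.snapshot("side");cv2.imwrite("pics/side5.png",cv2.resize(im[120:270,140:300,::-1],None,fx=4,fy=4,interpolation=cv2.INTER_CUBIC))
shift([.5575,.1682,.108])
E
```

```text
clock: 8.1
tool_pos: [0.5568, 0.1676, 0.1773]
eef_rot: [0.54, 0.842, -0.0, -0.0]
contact_force: [-0.6, 0.6, -5.2]
opening: 0.139
tcp [0.5567 0.1677 0.1772] x-axis yaw 114.67 tool z [-0.001 -0.001 -1.   ] clk 8.15 F [ 0.7 -0.4 -4.9] op 0.139 q [-0.05  0.78 -0.56  1.76  0.57  0.77 -0.47]
shift cm [0.02 0.1  6.92]
```

View pics/side5.png

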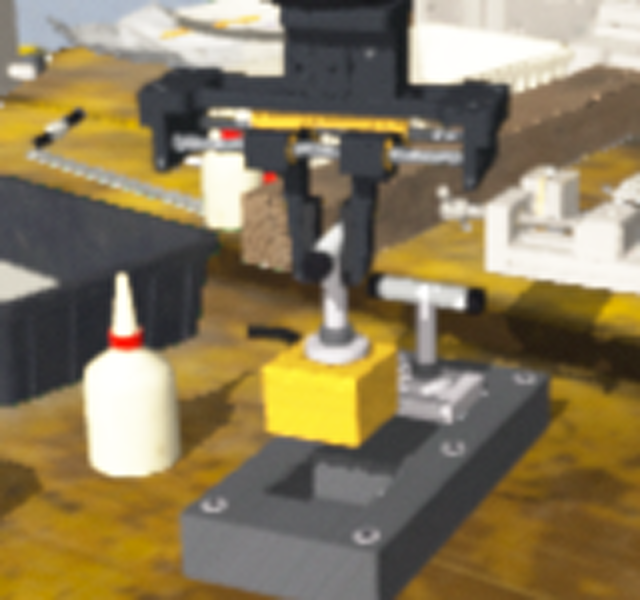

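```bash
python3 -c "
from h import *
shift([.506,.43,.1772])"
```

```text
tcp [0.5567 0.1677 0.1772] x-axis yaw 114.67 tool z [-0.001 -0.001 -1.   ] clk 8.15 F [ 0.7 -0.4 -4.9] op 0.139 q [-0.05  0.78 -0.56  1.76  0.57  0.77 -0.47]
shift cm [ 2.596e+01  6.340e+00 -1.000e-02]
```

```bash
python3 -m inch '[[1,[0.3,0.1,0],0],[1,[0.8,0.2,0],0],[1,[1.8,0.4,0],0],[1,[3.1,0.8,0],0],[1,[4.7,1.1,0],0],[1,[6.5,1.6,0],0],[1,[8.6,2.1,0],0],[1,[10.9,2.6,0],0],[1,[13,3.2,0],0],[1,[15.1,3.7,0],0],[1,[17.4,4.2,0],0],[1,[19.5,4.7,0],0],[1,[21.3,5.2,0],0],[1,[22.9,5.5,0],0],[1,[24.2,5.9,0],0],[1,[25.2,6.1,0],0],[1,[25.8,6.2,0],0],[1,[26,6.3,0],0],[1,[26,6.3,0],0],[1,[26,6.3,0],0]]'; python3 - <<'E'
from h import *
im=viewer.snapshot("side");cv2.imwrite("pics/side6.png",cv2.resize(im[120:380,60:300,::-1],None,fx=2.3,fy=2.3,interpolation=cv2.INTER_CUBIC))
shift([.506,.43,.104])
E
```

```text
clock: 10.15
tool_pos: [0.5064, 0.4294, 0.1776]
eef_rot: [0.54, 0.842, -0.0, 0.0]
contact_force: [0.3, -0.1, -3.9]
opening: 0.137
tcp [0.5063 0.4294 0.1776] x-axis yaw 114.6 tool z [ 0.    -0.001 -1.   ] clk 10.2 F [ 0.3 -0.2 -5.2] op 0.143 q [-0.5   0.87 -0.54  1.49  0.52  0.92 -0.77]
shift cm [ 0.07 -0.    7.36]
```

View pics/side6.png

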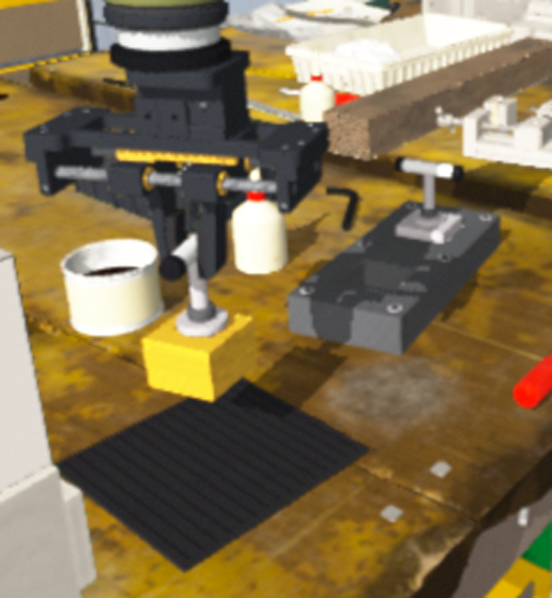

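```bash
python3 - <<'E'
from h import *
for z in(0.,.1,.15,.2,.3): print(z,onz("top",(82,150),z).round(3),onz("top",(80,222),z).round(3))
im=viewer.snapshot("top");cv2.imwrite("pics/top6.png",cv2.resize(im[100:280,20:260,::-1],None,fx=3.2,fy=3.2,interpolation=cv2.INTER_CUBIC))
shift([.506,.41,.106])
E
```

```text
0.0 [0.663 0.562 0.   ] [0.48  0.559 0.   ]
0.1 [0.645 0.527 0.1  ] [0.475 0.524 0.1  ]
0.15 [0.635 0.509 0.15 ] [0.472 0.506 0.15 ]
0.2 [0.626 0.492 0.2  ] [0.469 0.489 0.2  ]
0.3 [0.607 0.456 0.3  ] [0.464 0.453 0.3  ]
tcp [0.5063 0.4295 0.1776] x-axis yaw 114.6 tool z [ 0.    -0.001 -1.   ] clk 10.25 F [-0.4  0.4 -5.1] op 0.138 q [-0.5   0.87 -0.54  1.49  0.52  0.92 -0.77]
shift cm [-1.75 -0.84  7.17]
```

View pics/top6.png

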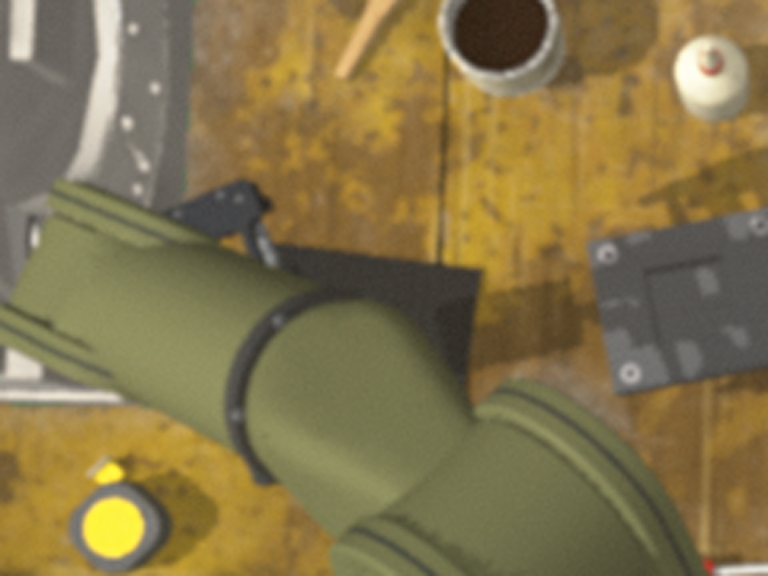

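```bash
python3 - <<'E'
from h import *
im=viewer.snapshot("side");cv2.imwrite("pics/side7.png",im[:,:,::-1])
for z in(0.,.1,.2,.3,.4): print(z,proj("side",[.48,.559-.35*z,z]).round(0),proj("side",[.663-.18*z,.562-.35*z,z]).round(0))
o,_=ray("side",(0,0));print(o)
E
```

```text
0.0 [ 98. 372.] [ 29. 329.]
0.1 [110. 304.] [ 44. 272.]
0.2 [121. 235.] [ 60. 213.]
0.3 [134. 163.] [ 77. 150.]
0.4 [146.  89.] [95. 83.]
[0.00576269 0.82664134 0.46190142]
```

View pics/side7.png

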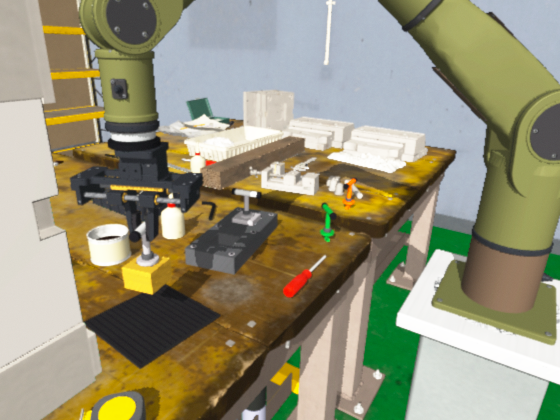

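```bash
python3 -m inch '[[1,[-0.5,-0.2,0],0],[1,[-1.1,-0.5,0],0],[1,[-1.6,-0.7,0],0],[1,[-1.8,-0.8,0.5],0],[1,[-1.8,-0.8,1.3],0],[1,[-1.8,-0.8,2.2],0],[1,[-1.8,-0.8,3.1],0],[1,[-1.8,-0.8,4],0],[1,[-1.8,-0.8,4.9],0],[1,[-1.8,-0.8,5.6],0],[1,[-1.8,-0.8,6.1],0],[1,[-1.8,-0.8,6.5],0],[1,[-1.8,-0.8,6.5],0],[1,[-1.8,-0.8,6.5],0]]'; python3 - <<'E'
from h import *
im=viewer.snapshot("side");cv2.imwrite("pics/side8.png",cv2.resize(im[180:380,60:260,::-1],None,fx=3,fy=3,interpolation=cv2.INTER_CUBIC))
shift([.506,.41,.104])
E
```

```text
clock: 11.7
tool_pos: [0.5062, 0.411, 0.1129]
eef_rot: [0.54, 0.842, 0.0, 0.0]
contact_force: [-0.1, 0.3, -5.2]
opening: 0.139
tcp [0.5063 0.411  0.1131] x-axis yaw 114.66 tool z [ 0.001  0.001 -1.   ] clk 11.75 F [-0.4  0.3 -3.9] op 0.139 q [-0.5   0.94 -0.49  1.57  0.58  0.78 -0.81]
shift cm [-0.08 -0.07  0.91]
```

View pics/side8.png

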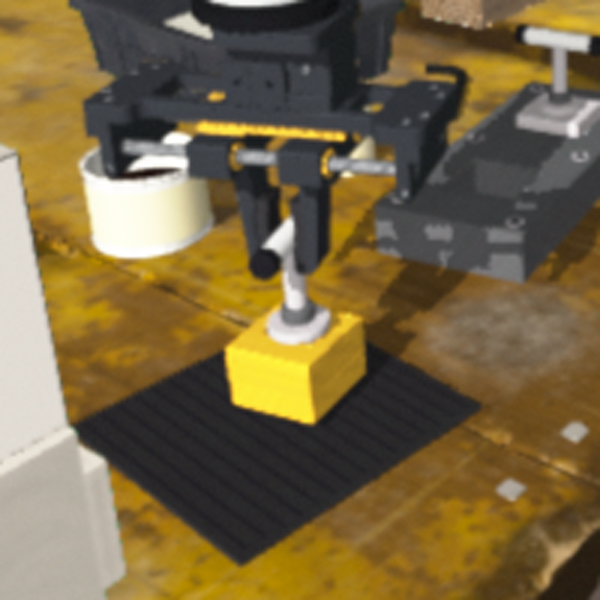

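```bash
python3 - <<'E'
from h import *
for X in([.5063,.411,.012],[.5057,.4301,.004]): print(((proj("side",X)-[60,180])*3).round(0))
from itertools import product
print([((proj("side",X)-[60,180])*3).round(0).tolist() for X in [[.5063+a,.411+b,.012] for a,b in product((-.03,.03),(-.03,.03))]])
for p in((75,430),(370,345),(480,405),(240,563)): print(onz("side",(p[0]/3+60,p[1]/3+180),.004))
E
```

```text
[300. 389.]
[278. 417.]
[[372.0, 381.0], [297.0, 433.0], [303.0, 350.0], [226.0, 398.0]]
[0.59282819 0.50320686 0.004     ]
[0.51402966 0.34507368 0.004     ]
[0.41427877 0.35439584 0.004     ]
[0.43094501 0.52170553 0.004     ]
```

```bash
python3 -m inch '[[1,[0,0,0.2],0],[1,[0,0,0.4],0],[1,[0,0,0.6],0],[1,[0,0,0.75],0],[1,[0,0,0.85],0],[1,[0,0,0.85],0],[1,[0,0,0.85],0]]'
```

```text
clock: 12.45
tool_pos: [0.5062, 0.4111, 0.1044]
eef_rot: [0.54, 0.842, 0.0, 0.0]
contact_force: [0.4, -0.1, -3.4]
opening: 0.139
```

```bash
python3 -m inch '[[1,[0,0,0.1],0],[1,[0,0,0.15],0],[1,[0,0,0.15],0],[1,[0,0,0.15],0]]'; python3 -c "
from h import *
shift(None)
viewer.snapshot('side');shift(None);viewer.snapshot('side');shift(None)"
```

```text
clock: 12.85
tool_pos: [0.5061, 0.4109, 0.1028]
eef_rot: [0.54, 0.842, 0.0, 0.0]
contact_force: [-0.3, -0.0, -0.4]
opening: 0.136
tcp [0.5061 0.4109 0.1028] x-axis yaw 114.67 tool z [ 0.  0. -1.] clk 12.85 F [-0.3 -0.  -0.4] op 0.136 q [-0.5   0.95 -0.49  1.58  0.58  0.76 -0.81]
tcp [0.5061 0.4108 0.1028] x-axis yaw 114.67 tool z [ 0.  0. -1.] clk 12.9 F [-0.1  0.2 -1.8] op 0.139 q [-0.5   0.95 -0.49  1.58  0.58  0.76 -0.81]
tcp [0.5061 0.4109 0.1028] x-axis yaw 114.67 tool z [ 0.  0. -1.] clk 12.95 F [-0.  -0.5 -1.6] op 0.139 q [-0.5   0.95 -0.49  1.58  0.58  0.76 -0.81]
```

```bash
python3 -m inch '[[1,[0,0,0.1],0],[0.8,[0,0,0.1],0],[0.7,[0,0,0.1],0],[0.6,[0,0,0.1],0],[0.5,[0,0,0.1],0],[0.5,[0,0,0.1],0],[0.5,[0,0,0.1],0]]'; python3 - <<'E'
from h import *
im=viewer.snapshot("side");cv2.imwrite("pics/side9.png",cv2.resize(im[180:380,60:260,::-1],None,fx=3,fy=3,interpolation=cv2.INTER_CUBIC))
shift(None)
E
```

```text
clock: 13.65
tool_pos: [0.506, 0.4108, 0.1017]
eef_rot: [0.54, 0.842, -0.0, 0.0]
contact_force: [-0.8, 0.1, 0.2]
opening: 0.498
tcp [0.506  0.4108 0.1017] x-axis yaw 114.67 tool z [ 0. -0. -1.] clk 13.7 F [-0.3 -0.7 -0.2] op 0.502 q [-0.5   0.95 -0.49  1.58  0.58  0.76 -0.81]
```

View pics/side9.png

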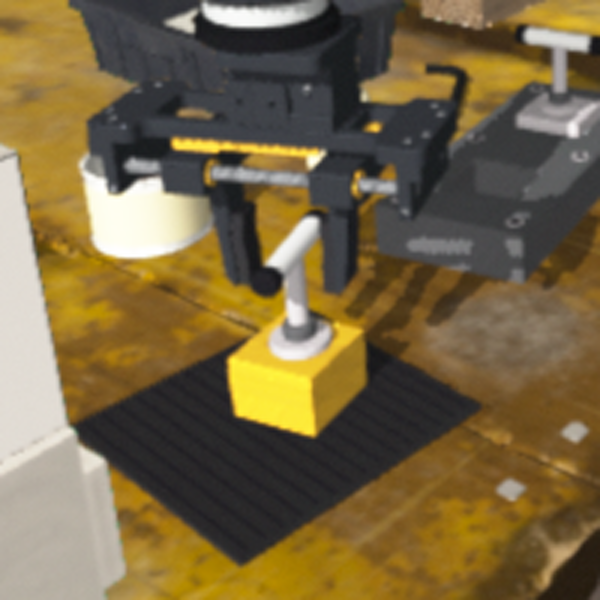

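```bash
python3 -m inch '[[0.5,[0,0,-1],0],[0.5,[0,0,-2],0],[0.5,[0,0,-4],0],[0.5,[0,0,-6],0],[0.5,[0,0,-8],0],[0.5,[0,0,-10],0],[0.5,[0,0,-12],0],[0.5,[0,0,-12],0],[0.5,[0,0,-12],0],[0.5,[0,0,-12],0]]'; python3 - <<'E'
from h import *
im=viewer.snapshot("side");cv2.imwrite("pics/side10.png",cv2.resize(im[120:380,60:300,::-1],None,fx=2.3,fy=2.3,interpolation=cv2.INTER_CUBIC))
shift(None)
print(((proj("side",[.506,.411,.004])-[60,120])*2.3).round(0),((proj("side",[.506,.411,.109])-[60,120])*2.3).round(0))
o=viewer.outline_of("side","steel_puller_grip")
for q in o: print(q["p"],q["bbox"])
E
```

```text
clock: 14.7
tool_pos: [0.5057, 0.4102, 0.2207]
eef_rot: [0.54, 0.842, -0.001, -0.0]
contact_force: [0.3, -0.0, -0.5]
opening: 0.499
tcp [0.5056 0.4101 0.2205] x-axis yaw 114.67 tool z [-0.001 -0.002 -1.   ] clk 14.75 F [-0.3  0.3 -0.1] op 0.503 q [-0.46  0.81 -0.56  1.5   0.48  0.98 -0.73]
[231. 445.] [220. 328.]
0.63 [234.5, 192.5, 29.0, 25.6]
```

View pics/side10.png

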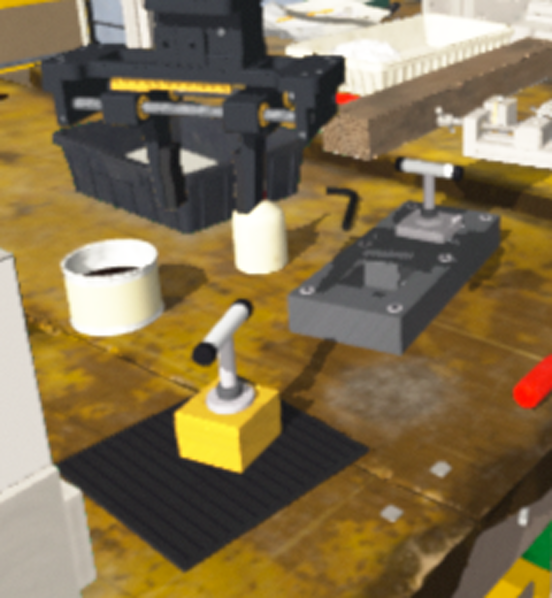

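The picture shows the insert upright on the mat, with its base centred near (231, 445) in the crop, about where the calibration predicts for (0.506, 0.411). The puller stands in it, the gripper is well clear above, and the steel puller is at its original pixels. I'm handing the job in.

```bash
python3 -c "
from plant import r
print(r.finish_job())"
```

```text
the job is handed in; nothing more can be done
None
```

The brass insert is standing upright on the rubber mat with its puller still in it, and I handed the job in at about 14.8 s of the 42 s allowed.

- **Turning and drawing:** I gripped the brass puller's crossbar and turned it 80° clockwise, to about 77° from the slot. I then drew the insert straight up. It hung upright, and the wrist force was about 5 N, which fits the weight of the insert and puller.
- **Placing:** I set it down at about (0.506, 0.411), roughly 19 mm from the mat's centre. I offset it on purpose, to keep the gripper clear of the machine on the left.
- **Last checks:** After release, the final side picture shows the insert upright on the mat with the gripper open and about 12 cm above it. The wrist force was near zero. The steel puller is still where it was in the side picture, within about a pixel.

None of the checks failed or disagreed. I judged the insert's upright stance and the steel puller's position from the side camera only, not from a separate measurement.

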